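# Sweep the expired ointment pots into the returns trough

## Robot

A 7-joint arm with a two-finger parallel gripper is mounted at the origin on the work surface. World frame = base frame: x ahead of the robot, y to its left, z up, the work surface at z = 0. Lengths are in m, angles in rad, forces in N, time in s.
With the tool pointing down it reaches from about 0.425 to 0.925 m from the base axis. Payload 6.8 kg.
Tool frame: the origin (TCP) lies at the very end of the fingers, on their centre line; the grasp point (between the pads) lies 19 mm behind it; z points along the fingers, x is the direction in which the jaws open and shut, and the axes are right-handed (so a half turn about z gives the same grasp; the last joint's range is limited). The gripper opens to 85 mm and grips with 20 to 120 N. Pads are 22 mm wide; open, the fingers measure 114 mm over their backs; the gripper's body (76 mm by 85 mm) begins 54 mm behind the grasp point. The pads swing forward as they close: fully open they stand 13 mm farther back than shut.
Start: joints at [-1.4, 0.477, 0.022, 1.555, -0.011, 1.109, -0.083], TCP at [0.186, 0.649, 0.231] pointing down, gripper open.
Joint ranges: [-2.96, 2.96], [-0.34, 2.1], [-1.41, 1.46], [0.24, 2.44], [-1.37, 4.51], [0.17, 1.92], [-2.96, 2.96]. Speed limits (rad/s): [2.39, 2.39, 3.14, 3.14, 3.14, 3.14, 3.14].

## Interface

Orientations are given as a unit quaternion [w, x, y, z].
In Python, from station import bot gives the robot as it stands.
- The arm moves only by the shell command python3 -m creep 'ROWS' [FORCE]. ROWS is JSON, a list that holds one entry, the list of rows, each a list of 7 numbers: the shift along the tool's x, y, z in cm, then the turn, a rotation vector about the tool's x, y, z in rad, then the opening, from 0 (shut) to 1 (fully open). In form: [[[dx, dy, dz, wx, wy, wz, claw], ...]]. A call has 1 to 10 rows; each row is the pose to reach, as a shift and turn from the pose commanded when the call began, along the tool's axes at that moment; what a row does not reach only later rows make up. A row lasts 1/8 s, in which the tool goes at most 62.5 mm and 10.7 degrees, less where a joint would pass 70% of its speed; a pose out of reach is approached as far as the arm can. A call with a gripper value outside its range is refused whole. The fingers move at their own pace and stop on an object; FORCE is the grip in N (left out, the last holds). Time passes only in rows, so rows that repeat a pose let the fingers close. It gives the time, the measured TCP pose, the force and the opening at its end, in the units of the state.
- bot.get_obs(): the state, without advancing time (a new reading comes with each control period).
- bot.read_camera(name): name is "scene" or "top" or "wrist"; returns (picture, depth): 400x640x3 uint8, blue, green, red; 400x640 float32, m along the optical axis (not along the pixel's ray), 0 where there is no reading.
- bot.calibration(name): a dict with "mtx" (3x3 intrinsics, pixels), "rvec" (rotation vector, rad) and "tvec" (3), from world to camera coordinates, as OpenCV has them. Camera axes: x right, y down, z forward; pixel columns grow to the right and rows downward; lengths in m; the calibration is good to about 2 mm. The wrist camera is an equidistant fisheye: a pixel r from the principal point sees the ray r / f radians off the axis. A picture is of the moment at which its call begins: read the wrist's pose just before it. calibration takes no time and is no camera call; for the wrist camera it gives the pose at the moment of the call.
- bot.hand_in(): hands the job in, once; it reports no verdict.
Trained networks look in the newest picture that a camera, given by its name, has taken for a name from the list of things; names that differ only in an ending like _2 or _b are one class to them, and where a whole thing is asked for, a point or a joint stands for the part that bears it (a point fixed in the world has none). Each returns a list of dicts, best first, with "p" (0 to 1); they miss things now and then, are a little off and sometimes report something else, mostly with a low value. They report only what shows in the picture. A call takes as long as a camera call.
- bot.find_in(camera, label): "xy" ([column, row] in pixels, amid what is visible of it).
- bot.silhouettes(camera, label): "mask" (400x640 bool, what is visible of it) and "xy" ([column, row] in pixels, amid what is visible of it).
The state is a dict: "t": time; "q": joint angles; "joint_vel": joint speeds; "joint_torque": joint torques, N m; "eef_pos": TCP position; "tool_rot": TCP orientation; "contact_force": force on the tool from outside, world axes, zero at the start; "torque": the same for the moment, N m; "gripper_width": opening from 0.0 (shut) to 1.0 (fully open).
Only numpy, scipy, OpenCV 4.12 (cv2) and the standard library are available. Lean on these libraries where they do the work, as an engineer would, in place of code of your own. Each camera call takes 0.05 s, during which the arm holds its last target.

## Task

The three red-lidded ointment pots on the sorting board have expired: sweep them with the fingers across the deck and over its open edge into the blue trough. Only push them, do not pick any of them up, and leave the green-lidded pot standing where it is. Do not disturb the medicine jar, the carton or the pill organiser beside the board.

Things in the scene. Friction and masses are not known exactly. Their poses are not given: they have to be found in the camera images.
- board: Sorting board, fixed to the desk: a flat grey deck, top 55 mm above the desk, with a sunken blue trough along its -y side. Origin: on the desk under the deck; x along the trough, +y away from it, z up; yaw varies. Deck: x = -135 to +135 mm, y = -85 (bare edge over the trough) to +125 mm. Blue rims, 6 mm thick and 8 mm above the deck, on its other three sides.
- edge (a point): Middle of the deck's bare edge, at deck height; pots pushed over this edge in the board's -y direction fall into the trough. Axes as the board's.
- trough (a point): Centre of the trough's floor, 6 mm above the desk. Inside, the trough is 270 mm long (x), 65 mm wide (y) and 49 mm deep below the deck; its outer and end walls are 6 mm thick and stand 8 mm above the deck's height. Axes as the board's.
- red_pot_a: Red-lidded ointment pot, a cylinder 32 mm in diameter and 22 mm tall, about 20 g (14 to 28 g), white with a bright red lid; loose; stands on the deck at the start. Origin: centre of its underside, z up. The four pots stand side by side in lanes about 54 mm apart along the board's x (-86 to +86 mm), y = -35 to +40 mm, in any order. To be swept.
- red_pot_b: Red-lidded ointment pot, a cylinder 32 mm in diameter and 22 mm tall, about 20 g (14 to 28 g), white with a bright red lid; loose; stands on the deck at the start. Origin: centre of its underside, z up. The four pots stand side by side in lanes about 54 mm apart along the board's x (-86 to +86 mm), y = -35 to +40 mm, in any order. To be swept.
- red_pot_c: Red-lidded ointment pot, a cylinder 32 mm in diameter and 22 mm tall, about 20 g (14 to 28 g), white with a bright red lid; loose; stands on the deck at the start. Origin: centre of its underside, z up. The four pots stand side by side in lanes about 54 mm apart along the board's x (-86 to +86 mm), y = -35 to +40 mm, in any order. To be swept.
- green_pot: Green-lidded ointment pot, a cylinder 32 mm in diameter and 22 mm tall, about 20 g (14 to 28 g), white with a bright green lid; loose; stands on the deck at the start. Origin: centre of its underside, z up. The four pots stand side by side in lanes about 54 mm apart along the board's x (-86 to +86 mm), y = -35 to +40 mm, in any order. Stays where it is.
- pill_bottle: Amber medicine jar with a white cap, 46 mm in diameter, 85 mm tall, loose, upright on the desk just beyond the board's +x end. Origin: centre of its underside. Leave alone.
- carton: White and orange medicine carton, 120 x 45 x 30 mm (x, y, z), loose, lying on the desk behind the board's +y rim. Origin: centre of its underside. Leave alone.
- pill_organiser: Blue weekly pill organiser, 40 x 150 x 24 mm (x, y, z), loose, on the desk beside the board's -x end. Origin: centre of its underside. Leave alone.

How it is judged:
By the outcome, as a careful person would: the job done as asked, in the order asked, and still so for the second after the job is handed in, with the robot touching nothing.
It also fails if it takes over 45 s, if anything falls off the work surface, if the arm or the gripper's body presses on something with over 40 N, if the wrist force passes 120 N, or if a joint passes its speed limit or range.

## Working session

There is one attempt and no reset: what is moved stays moved. The work goes in short steps, Python scripts to look and compute and a shell command to move; the robot and the scene stay as the last step left them, time stands still between calls to the robot, and variables do not carry over. Pictures are saved under pics/ and viewed, and the job is handed in when it is done.

```bash
ls; mkdir -p pics; python3 - <<'E'
from station import bot
import cv2
o=bot.get_obs();print(o)
for n in("scene","top"):
    p,d=bot.read_camera(n);cv2.imwrite(f"pics/{n}0.png",p)
    c=bot.calibration(n);print(n,c)
    for l in("red_pot_a","green_pot","pill_bottle","carton","pill_organiser","board"):
        print(l,[(round(r["p"],2),r["xy"]) for r in bot.find_in(n,l)])
print(bot.get_obs()["t"])
E
```

```text
pics
{'t': 0.0, 'q': array([-1.40009279,  0.47780408,  0.02237927,  1.5564729 , -0.01150132,
        1.1092694 , -0.08308757]), 'joint_vel': array([-0.00026643, -0.00193855,  0.0014704 , -0.00054772,  0.00158661,
       -0.00084086, -0.00090647]), 'joint_torque': array([ 9.62800698e-06, -5.96457160e+01,  1.60791781e+00, -2.81196392e+01,
        1.24032740e-02,  9.38346639e-03,  6.01281329e-06]), 'eef_pos': array([0.18563841, 0.64835365, 0.23031475]), 'tool_rot': array([ 6.08427499e-04,  7.98500576e-01,  6.01993353e-01, -6.80060573e-04]), 'contact_force': array([ 0.1984988 , -0.66377964,  0.55071626]), 'torque': array([ 0.05529477, -0.0342819 , -0.02496368]), 'gripper_width': 0.9988324352590007}
scene {'mtx': array([[484.73636337,   0.        , 324.41929368],
       [  0.        , 484.73636337, 204.06494608],
       [  0.        ,   0.        ,   1.        ]]), 'rvec': array([ 1.48105289,  2.09458781, -0.82385178]), 'tvec': array([ 0.15019339, -0.35225513,  1.2231967 ])}
red_pot_a [(0.92, [277.6, 194.8]), (0.79, [301.9, 188.5]), (0.67, [336.9, 173.7]), (0.67, [394.7, 199.6])]
green_pot [(0.61, [242.2, 197.2]), (0.2, [172.0, 217.6])]
pill_bottle [(0.95, [173.9, 214.9])]
carton []
pill_organiser [(0.63, [393.3, 197.9])]
board [(0.68, [285.5, 204.9])]
top {'mtx': array([[382.18266729,   0.        , 325.38495467],
       [  0.        , 382.18266729, 197.71974181],
       [  0.        ,   0.        ,   1.        ]]), 'rvec': array([ 2.14527148, -2.19547321,  0.16710807]), 'tvec': array([0.03630728, 0.57989038, 0.77207925])}
red_pot_a [(0.75, [359.9, 194.5]), (0.75, [339.7, 208.0]), (0.45, [323.3, 236.3])]
green_pot [(0.7, [382.2, 182.8]), (0.67, [278.3, 260.3])]
pill_bottle [(0.55, [428.6, 162.1])]
carton [(0.68, [316.3, 133.6]), (0.25, [362.5, 220.6])]
pill_organiser [(0.91, [276.4, 258.9])]
board [(0.9, [364.1, 217.4])]
0.7
```

View pics/scene0.png

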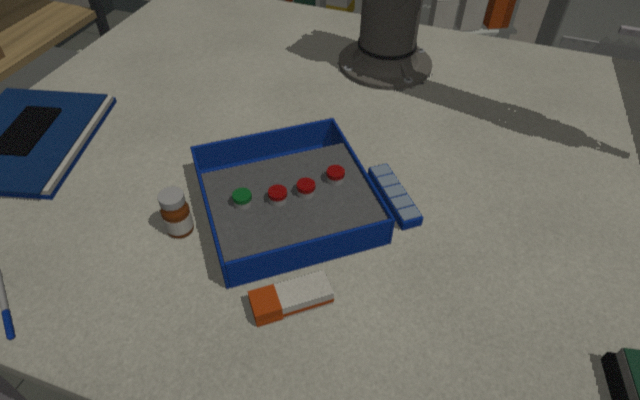

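View pics/top0.png

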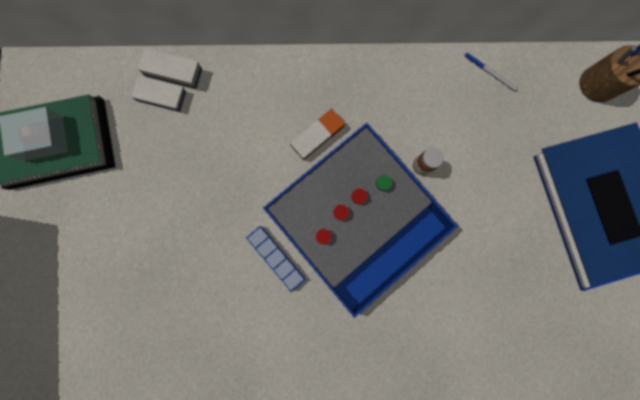

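The scene view shows the pots in a row at (242,197) green, and (277,193), (306,186), (336,173) red. In the top view they are at (384,183) green, and (360,196), (342,212), (324,236) red, with the trough to the lower right. Next I measure.

```bash
cat > h.py <<'E'
import numpy as np, cv2
from station import bot
from scipy.optimize import least_squares
def cam(n):
    c=bot.calibration(n);R=cv2.Rodrigues(np.array(c["rvec"]))[0];return c["mtx"],R,np.array(c["tvec"]),c
def onplane(n,uv,z):
    K,R,t,_=cam(n);d=R.T@np.linalg.inv(K)@np.array([uv[0],uv[1],1]);o=-R.T@t
    return o+d*(z-o[2])/d[2]
def cloud(n,d):
    K,R,t,_=cam(n);v,u=np.mgrid[:400,:640]
    P=np.stack([(u-K[0,2])/K[0,0]*d,(v-K[1,2])/K[1,1]*d,d],-1)-t
    return P@R
def tri(n1,a,n2,b):
    A=[]
    for n,uv in((n1,a),(n2,b)):
        K,R,t,_=cam(n);P=K@np.c_[R,t]
        A+= [uv[0]*P[2]-P[0],uv[1]*P[2]-P[1]]
    X=np.linalg.svd(np.array(A))[2][-1];return X[:3]/X[3]
def lids(img):
    h=cv2.cvtColor(img,cv2.COLOR_BGR2HSV);out={}
    for k,m in(("red",((h[...,0]<8)|(h[...,0]>172))&(h[...,1]>170)&(h[...,2]>70)),("green",(abs(h[...,0].astype(int)-70)<20)&(h[...,1]>140)&(h[...,2]>50))):
        nn,l,s,c=cv2.connectedComponentsWithStats(m.astype(np.uint8))
        out[k]=[tuple(c[i].round(1))+(int(s[i,4]),) for i in range(1,nn) if s[i,4]>25]
    return out
E
python3 - <<'E'
from h import *
np.set_printoptions(precision=4,suppress=True)
L={};C={}
for n in("scene","top"):
    p,d=bot.read_camera(n);L[n]=lids(p);print(n,L[n]);C[n]=cloud(n,d)
    for k in L[n]:
        for c in L[n][k]: print(n,k,onplane(n,c[:2],.077), C[n][int(round(c[1])),int(round(c[0]))])
    P=C[n].reshape(-1,3);ok=d.ravel()>0
    m=ok&(P[:,2]>.045)&(P[:,2]<.06)&(P[:,0]>.3)&(P[:,0]<1)&(abs(P[:,1])<.5)
    hsv=cv2.cvtColor(p,cv2.COLOR_BGR2HSV).reshape(-1,3)
    m&=hsv[:,1]<70
    mm=cv2.morphologyEx(m.reshape(400,640).astype(np.uint8),cv2.MORPH_OPEN,np.ones((3,3)))
    Q=P[mm.ravel()>0];print(n,len(Q),np.median(Q[:,2]))
    r=cv2.minAreaRect(Q[:,:2].astype(np.float32)*1000);print(r,cv2.boxPoints(r))
for k in("red","green"):
    a=sorted(L["scene"][k]);b=sorted(L["top"][k],reverse=True)
    for x,y in zip(a,b):print(k,tri("scene",x,"top",y))
E
```

```text
scene {'red': [(np.float64(335.5), np.float64(171.8), 192), (np.float64(305.6), np.float64(184.9), 208), (np.float64(277.1), np.float64(192.2), 220)], 'green': [(np.float64(241.3), np.float64(195.5), 218)]}
scene red [0.5023 0.0336 0.077 ] [0.503  0.0348 0.0776]
scene red [ 0.55   -0.0031  0.077 ] [ 0.5508 -0.0021  0.0778]
scene red [ 0.5821 -0.0409  0.077 ] [ 0.5835 -0.0404  0.079 ]
scene green [ 0.609  -0.0925  0.077 ] [ 0.6118 -0.0915  0.0789]
scene 12323 0.05584689864754208
((556.7120971679688, -28.938583374023438), (216.3461456298828, 270.8952941894531), 38.737396240234375) [[ 387.5781    9.0241]
 [ 557.0914 -202.2802]
 [ 725.8461  -66.9012]
 [ 556.3328  144.4031]]
top {'red': [(np.float64(359.0), np.float64(195.8), 159), (np.float64(340.6), np.float64(211.9), 157), (np.float64(323.4), np.float64(236.2), 156)], 'green': [(np.float64(383.6), np.float64(182.4), 148)]}
top red [ 0.5779 -0.0436  0.077 ] [ 0.5776 -0.0436  0.0761]
top red [ 0.5462 -0.0055  0.077 ] [ 0.5461 -0.0064  0.076 ]
top red [0.4988 0.03   0.077 ] [0.4991 0.0308 0.0783]
top green [ 0.6041 -0.0945  0.077 ] [ 0.6047 -0.0951  0.0782]
top 12141 0.05534090360658352
((562.406005859375, -26.477157592773438), (209.58914184570312, 269.2103271484375), 38.80648422241211) [[ 396.3871   12.7423]
 [ 565.099  -197.0444]
 [ 728.4249  -65.6966]
 [ 559.713   144.0901]]
red [ 0.5782 -0.0433  0.0726]
red [ 0.5463 -0.0051  0.0731]
red [0.4984 0.0315 0.0731]
green [ 0.6049 -0.0952  0.0722]
```

```bash
cat >> h.py <<'E'
from scipy.spatial.transform import Rotation as Ro
Y=np.radians(-51.2);bx=np.array([np.cos(Y),np.sin(Y),0]);by=np.array([-np.sin(Y),np.cos(Y),0])
O=np.array([.5434,-.0405,0])
def b2w(x,y,z):return O+bx*x+by*y+np.array([0,0,z])
def w2b(p):d=np.asarray(p)-O;return np.array([d@bx,d@by,p[2]])
RT=Ro.from_matrix(np.c_[bx,-by,[0,0,-1]])
def go(p):
    o=bot.get_obs();w,x,y,z=o["tool_rot"];R=Ro.from_quat([x,y,z,w])
    print("t",o["t"],"at board mm",(w2b(o["eef_pos"])*1000).round(1),"shift cm",(R.inv().apply(p-o["eef_pos"])*100).round(2),"rot",(R.inv()*RT).as_rotvec().round(3),"grip",round(o["gripper_width"],3),"F",o["contact_force"].round(1))
E
python3 - <<'E'
from h import *
go(b2w(-.03,.06,.23))
for p in([.580,-.042,0],[.548,-.004,0],[.501,.032,0],[.607,-.093,0]):print(w2b(p).round(4))
E
```

```text
t 0.8 at board mm [-761.5  153.3  231.3] shift cm [-49.81  54.37   0.13] rot [-0.    -0.     2.186] grip 0.999 F [-0.3 -0.6 -0. ]
[0.0241 0.0276 0.    ]
[-0.0256  0.0265  0.    ]
[-0.0831  0.0124  0.    ]
[0.0808 0.0167 0.    ]
```

```bash
python3 -m creep '[[[-10,11,0,0,0,0.44,0.2],[-20,22,0,0,0,0.88,0.2],[-30,33,0,0,0,1.32,0.2],[-40,44,0,0,0,1.76,0.2],[-49.8,54.4,0,0,0,2.186,0.2],[-49.8,54.4,0,0,0,2.186,0.2],[-49.8,54.4,0,0,0,2.186,0.2],[-49.8,54.4,0,0,0,2.186,0.2],[-49.8,54.4,0,0,0,2.186,0.2],[-49.8,54.4,0,0,0,2.186,0.2]]]' 20; python3 - <<'E'
from h import *
go(b2w(-.03,.06,.23))
E
```

```text
t: 2.05
eef_pos: [0.5139, 0.1149, 0.2318]
tool_rot: [-0.001, 0.957, -0.29, 0.0]
contact_force: [0.7, 0.5, -0.5]
gripper_width: 0.202
t 2.05 at board mm [-139.6   74.4  231.8] shift cm [10.02  4.66  0.18] rot [-0.001 -0.     0.305] grip 0.202 F [ 0.7  0.5 -0.5]
```

```bash
python3 -m creep '[[[5,2.3,0.1,0,0,0.15,0.2],[10,4.7,0.2,0,0,0.305,0.2],[10,4.7,0.2,0,0,0.305,0.2],[10,4.7,0.2,0,0,0.305,0.2]]]'; python3 - <<'E'
from h import *
go(b2w(-.03,.06,.23))
c=bot.calibration("wrist");p,d=bot.read_camera("wrist");cv2.imwrite("pics/w1.png",p)
K=c["mtx"];R=cv2.Rodrigues(np.array(c["rvec"]))[0];t=np.array(c["tvec"]);print(K,-R.T@t)
print(c.keys())
def ray(uv):
    x=(np.array(uv)-[K[0,2],K[1,2]])/K[0,0];r=np.hypot(*x);return R.T@np.array([*(x/r*np.sin(r)),np.cos(r)])
o=-R.T@t
L=lids(p)
for k in L:
    for u in L[k]:
        v=ray(u[:2]);q=o+v*(.077-o[2])/v[2];print(k,u,q.round(4),w2b(q).round(4))
E
```

```text
t: 2.55
eef_pos: [0.5703, 0.0227, 0.2291]
tool_rot: [-0.0, 0.903, -0.429, -0.0]
contact_force: [-0.1, 0.6, -0.8]
gripper_width: 0.199
t 2.55 at board mm [-32.4  60.6 229.1] shift cm [ 0.24  0.06 -0.09] rot [0.    0.001 0.007] grip 0.199 F [-0.1  0.6 -0.8]
[[309.70691629   0.         316.35591729]
 [  0.         309.70691629 198.39865526]
 [  0.           0.           1.        ]] [0.63182484 0.07264973 0.37160003]
dict_keys(['mtx', 'rvec', 'tvec'])
red (np.float64(323.9), np.float64(213.7), 712) [ 0.549  -0.0043  0.077 ] [-0.0248  0.027   0.077 ]
red (np.float64(371.3), np.float64(212.8), 703) [ 0.5805 -0.0415  0.077 ] [0.024  0.0283 0.077 ]
red (np.float64(268.1), np.float64(226.0), 648) [0.5015 0.0319 0.077 ] [-0.0827  0.0127  0.077 ]
green (np.float64(421.6), np.float64(223.0), 566) [ 0.6067 -0.0928  0.077 ] [0.0805 0.0166 0.077 ]
```

View pics/w1.png

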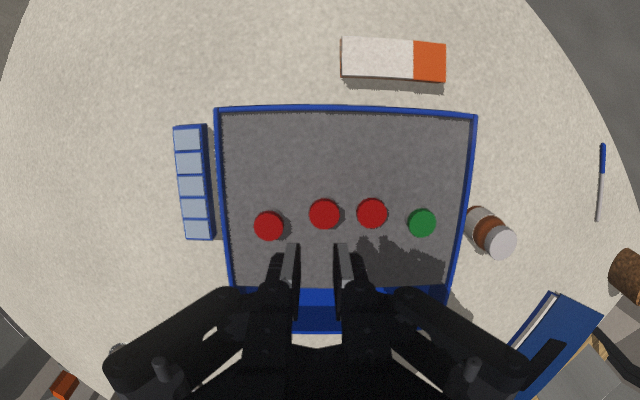

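The wrist view shows reds at (268,226), (324,214) and (371,213), and green at (422,223). These agree with the other views within about 1–2 mm. I start with the pot at board x=-83.

```bash
python3 -m creep '[[[-3,0,5,0,0,0.007,0.2],[-5.03,0,10,0,0,0.007,0.2],[-5.03,0.2,14,0,0,0.007,0.2],[-5.03,0.2,16.5,0,0,0.007,0.2],[-5.03,0.2,16.8,0,0,0.007,0.2],[-5.03,0.2,16.8,0,0,0.007,0.2]]]'; python3 - <<'E'
from h import *
go(b2w(-.0827,.038,.061))
p,d=bot.read_camera("scene");cv2.imwrite("pics/s2.png",cv2.resize(p[110:300,170:430],None,fx=3,fy=3))
E
```

```text
t: 3.35
eef_pos: [0.5376, 0.0609, 0.062]
tool_rot: [-0.0, 0.902, -0.432, 0.0]
contact_force: [-0.3, -0.3, 0.1]
gripper_width: 0.199
t 3.35 at board mm [-82.6  59.   62. ] shift cm [-0.01  2.1   0.1 ] rot [-0.001  0.     0.   ] grip 0.199 F [-0.3 -0.3  0.1]
```

View pics/s2.png

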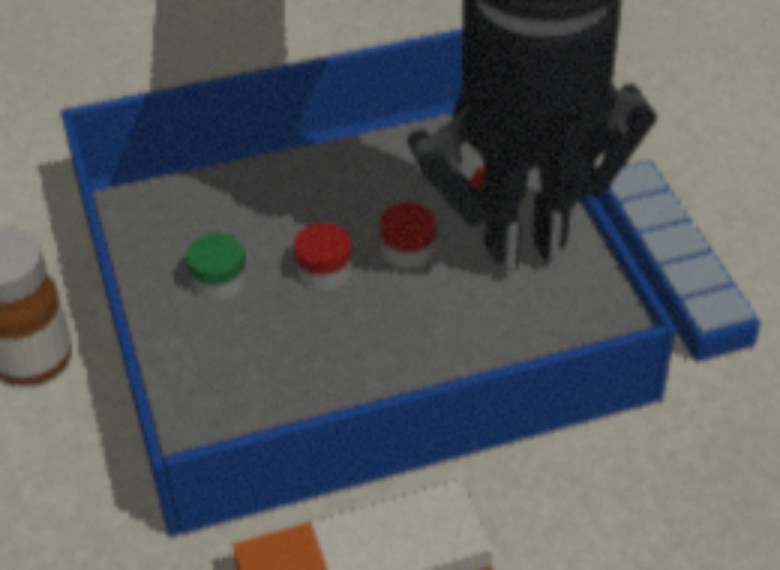

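```bash
python3 -m creep '[[[0,1,0,0,0,0,0.2],[0,2,0,0,0,0,0.2],[0,3,0,0,0,0,0.2],[0,4,0,0,0,0,0.2],[0,5,0,0,0,0,0.2],[0,6,0,0,0,0,0.2],[0,7,0,0,0,0,0.2],[0,8,0,0,0,0,0.2],[0,9,0,0,0,0,0.2],[0,10,0,0,0,0,0.2]]]'; python3 - <<'E'
from h import *
go(b2w(-.0827,-.088,.061))
p,d=bot.read_camera("wrist");cv2.imwrite("pics/w3.png",p)
p,d=bot.read_camera("top");cv2.imwrite("pics/t3.png",cv2.resize(p[110:330,230:470],None,fx=2.5,fy=2.5))
E
```

```text
t: 4.65
eef_pos: [0.4588, -0.003, 0.0613]
tool_rot: [-0.0, 0.902, -0.433, -0.0]
contact_force: [0.6, -0.1, 0.9]
gripper_width: 0.201
t 4.65 at board mm [-82.2 -42.5  61.3] shift cm [-0.04  4.55  0.03] rot [-0.     0.    -0.001] grip 0.201 F [ 0.6 -0.1  0.9]
```

View pics/w3.png

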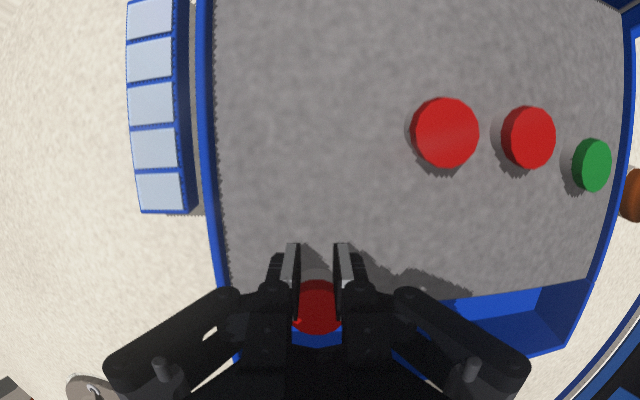

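View pics/t3.png

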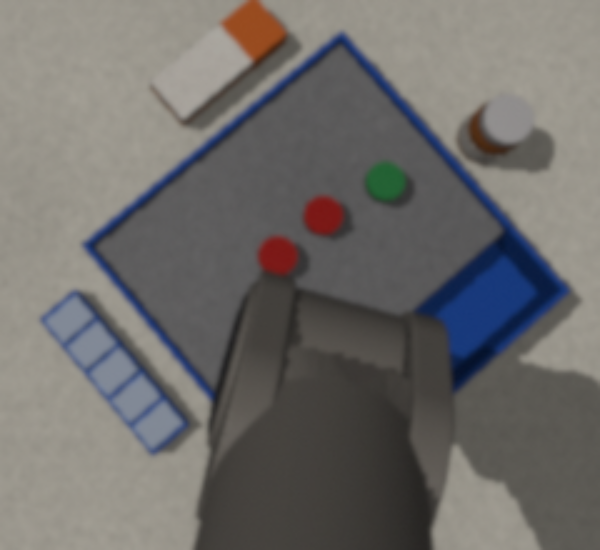

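The wrist view shows the pot centred between the fingers at (318,308), right at the edge. I keep pushing.

```bash
python3 -m creep '[[[0,1,0,0,0,0,0.2],[0,2,0,0,0,0,0.2],[0,3,0,0,0,0,0.2],[0,4,0,0,0,0,0.2],[0,4.6,0,0,0,0,0.2],[0,4.6,0,0,0,0,0.2],[0,4.6,0,0,0,0,0.2],[0,0,-2,0,0,0,0.2],[0,-4,-4,0,0,0,0.2],[0,-4,-4,0,0,0,0.2]]]'; python3 - <<'E'
from h import *
go(b2w(-.0248,.072,.10))
p,d=bot.read_camera("wrist");cv2.imwrite("pics/w4.png",p)
p,d=bot.read_camera("scene");cv2.imwrite("pics/s4.png",cv2.resize(p[110:300,170:430],None,fx=3,fy=3))
E
```

```text
t: 6.0
eef_pos: [0.4944, 0.0253, 0.1027]
tool_rot: [-0.001, 0.903, -0.431, 0.002]
contact_force: [0.6, 0.5, -1.3]
gripper_width: 0.203
t 6.0 at board mm [-82.    3.  102.7] shift cm [ 5.74 -6.88  0.31] rot [-0.004 -0.003  0.003] grip 0.203 F [ 0.6  0.5 -1.3]
```

View pics/w4.png

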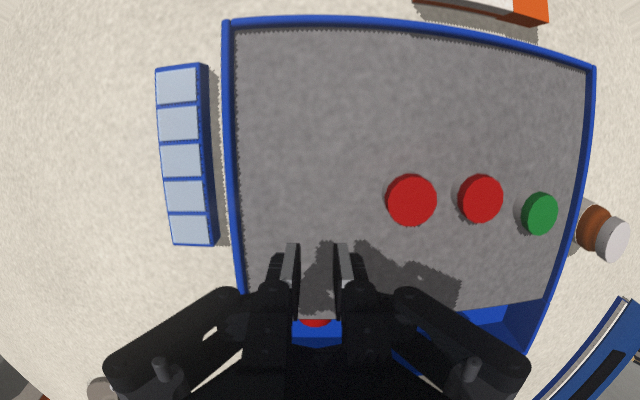

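View pics/s4.png

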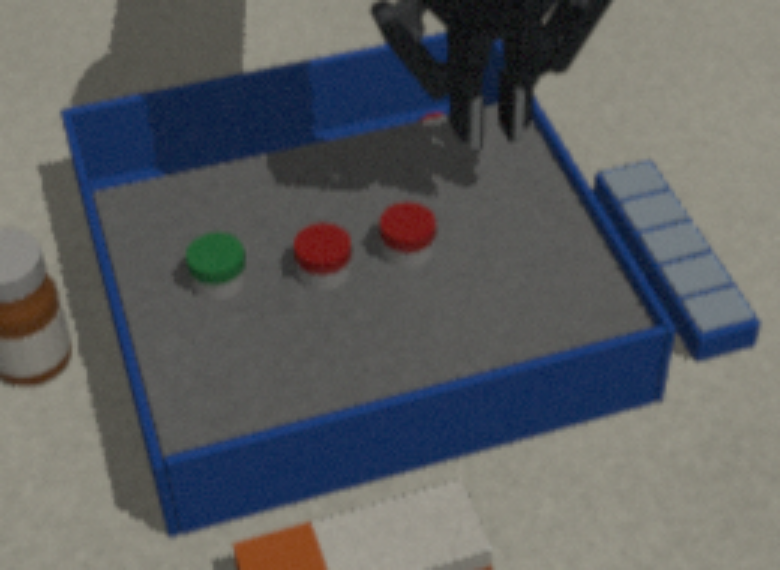

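The scene crop shows the first pot beyond the edge at (432,118), possibly leaning. I move on to pot B and check from the top camera.

```bash
python3 -m creep '[[[1,-3,-1,0,0,0,0.2],[4,-6.5,-1,0,0,0,0.2],[5.74,-6.9,0,0,0,0,0.2],[5.74,-6.9,2,0,0,0,0.2],[5.74,-6.9,4,0,0,0.003,0.2],[5.74,-6.9,4.2,0,0,0.003,0.2],[5.74,-6.9,4.2,0,0,0.003,0.2]]]'; python3 - <<'E'
from h import *
go(b2w(-.0248,-.03,.061))
p,d=bot.read_camera("top");cv2.imwrite("pics/t5.png",cv2.resize(p[110:330,230:470],None,fx=2.5,fy=2.5));print(lids(p))
c=bot.calibration("wrist");p,d=bot.read_camera("wrist");cv2.imwrite("pics/w5.png",p)
C=cloud("top",bot.read_camera("top")[1])
for u in lids(bot.read_camera("top")[0])["red"]:print(u,w2b(C[int(u[1]),int(u[0])]).round(3))
E
```

```text
t: 6.98
eef_pos: [0.5796, 0.021, 0.0591]
tool_rot: [0.0, 0.901, -0.434, -0.0]
contact_force: [0.5, 0.4, 0.1]
gripper_width: 0.203
t 6.975 at board mm [-25.2  66.7  59.1] shift cm [ 0.08  9.67 -0.19] rot [ 0.001  0.001 -0.004] grip 0.203 F [0.5 0.4 0.1]
{'red': [], 'green': [(np.float64(383.6), np.float64(182.3), 146)]}
```

View pics/t5.png

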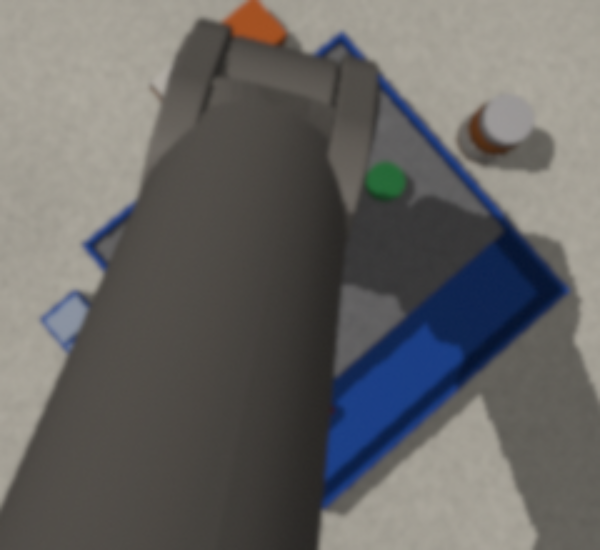

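View pics/w5.png

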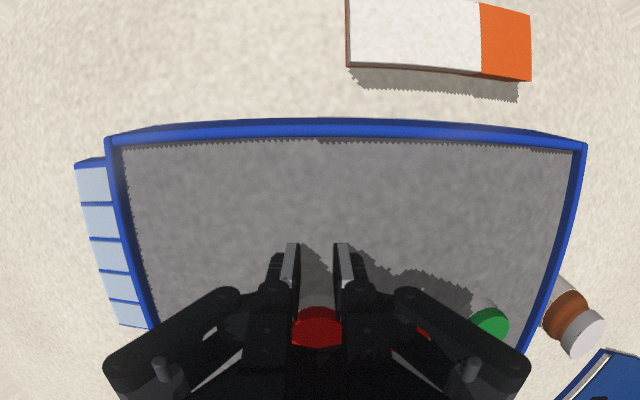

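Pot B is centred between the fingers at (317,330). The top view is blocked by the arm. I push.

```bash
python3 -m creep '[[[0,1,-0.2,0,0,0,0.2],[0,2,-0.2,0,0,0,0.2],[0,3,-0.2,0,0,0,0.2],[0,4,-0.2,0,0,0,0.2],[0,5,-0.2,0,0,0,0.2],[0,6,-0.2,0,0,0,0.2],[0,7,-0.2,0,0,0,0.2],[0,8,-0.2,0,0,0,0.2],[0,9,-0.2,0,0,0,0.2],[0,10,-0.2,0,0,0,0.2]]]'; python3 - <<'E'
from h import *
go(b2w(-.0248,-.088,.061))
p,d=bot.read_camera("wrist");cv2.imwrite("pics/w6.png",p)
E
```

```text
t: 8.43
eef_pos: [0.5015, -0.042, 0.0613]
tool_rot: [0.0, 0.901, -0.434, -0.0]
contact_force: [0.7, 0.2, -0.2]
gripper_width: 0.204
t 8.425 at board mm [-25.1 -33.6  61.3] shift cm [0.06 5.44 0.03] rot [ 0.    -0.    -0.004] grip 0.204 F [ 0.7  0.2 -0.2]
```

View pics/w6.png

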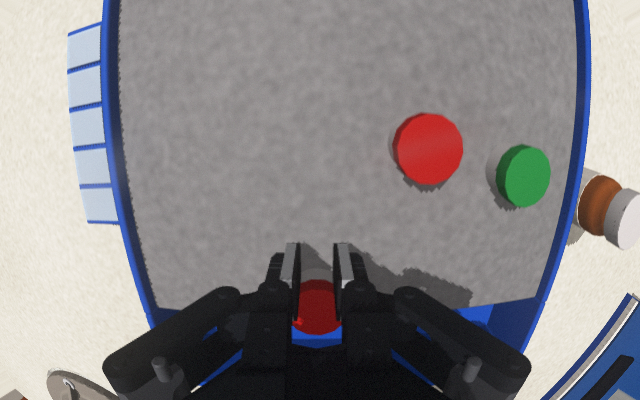

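Pot B is still centred at (317,306). I finish the push a little further out than for the first pot.

```bash
python3 -m creep '[[[0,1,0,0,0,0,0.2],[0,2,0,0,0,0,0.2],[0,3,0,0,0,0,0.2],[0,4,0,0,0,0,0.2],[0,5,0,0,0,0,0.2],[0,5.6,0,0,0,0,0.2],[0,5.6,0,0,0,0,0.2],[0,2,-2,0,0,0,0.2],[0,-4,-4,0,0,0,0.2],[0,-8,-5,0,0,0,0.2]]]'; python3 - <<'E'
from h import *
go(b2w(.024,.072,.10))
p,d=bot.read_camera("wrist");cv2.imwrite("pics/w7.png",p)
p,d=bot.read_camera("scene");cv2.imwrite("pics/s7.png",cv2.resize(p[110:300,170:430],None,fx=3,fy=3))
E
```

```text
t: 9.72
eef_pos: [0.5673, 0.0109, 0.1125]
tool_rot: [-0.001, 0.901, -0.433, 0.001]
contact_force: [-0.0, -0.7, 0.7]
gripper_width: 0.202
t 9.725 at board mm [-25.1  50.8 112.5] shift cm [ 4.9  -2.13  1.26] rot [-0.002 -0.001 -0.002] grip 0.202 F [-0.  -0.7  0.7]
```

View pics/w7.png

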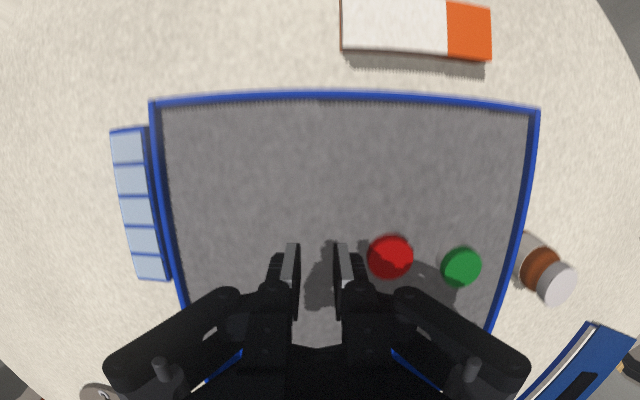

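View pics/s7.png

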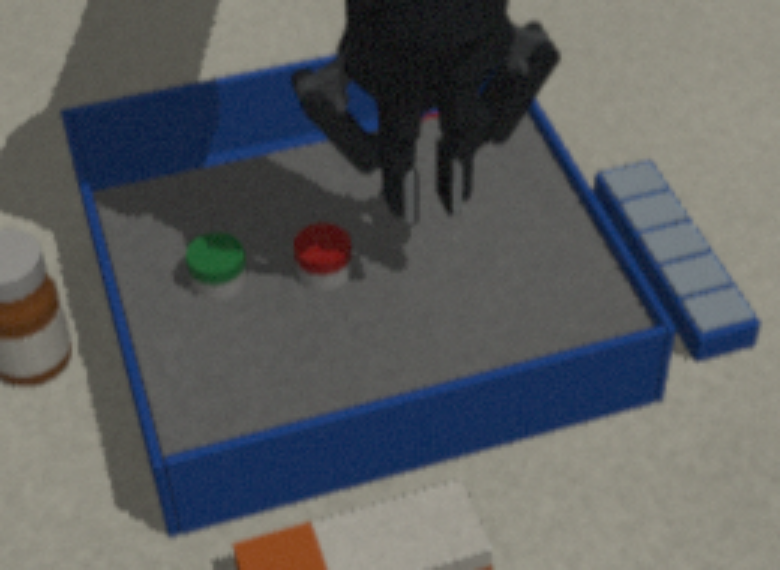

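```bash
python3 -m creep '[[[2.5,-2.4,0,0,0,0,0.2],[4.9,-2.6,0,0,0,0,0.2],[4.9,-2.6,2.5,0,0,0,0.2],[4.9,-2.6,4.6,0,0,-0.002,0.2],[4.9,-2.6,5,0,0,-0.002,0.2],[4.9,-2.6,5,0,0,-0.002,0.2]]]'; python3 - <<'E'
from h import *
go(b2w(.024,-.03,.061))
p,d=bot.read_camera("wrist");cv2.imwrite("pics/w8.png",p)
p,d=bot.read_camera("scene");cv2.imwrite("pics/s8.png",cv2.resize(p[110:300,170:430],None,fx=3,fy=3))
E
```

```text
t: 10.58
eef_pos: [0.6152, -0.0137, 0.0612]
tool_rot: [0.0, 0.901, -0.433, -0.0]
contact_force: [0.3, 0.1, 0.2]
gripper_width: 0.2
t 10.575 at board mm [24.1 72.7 61.2] shift cm [1.000e-02 1.027e+01 2.000e-02] rot [ 0.     0.    -0.002] grip 0.2 F [0.3 0.1 0.2]
```

View pics/w8.png

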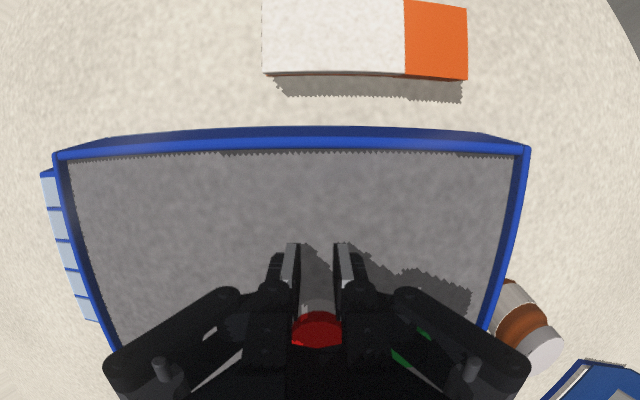

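View pics/s8.png

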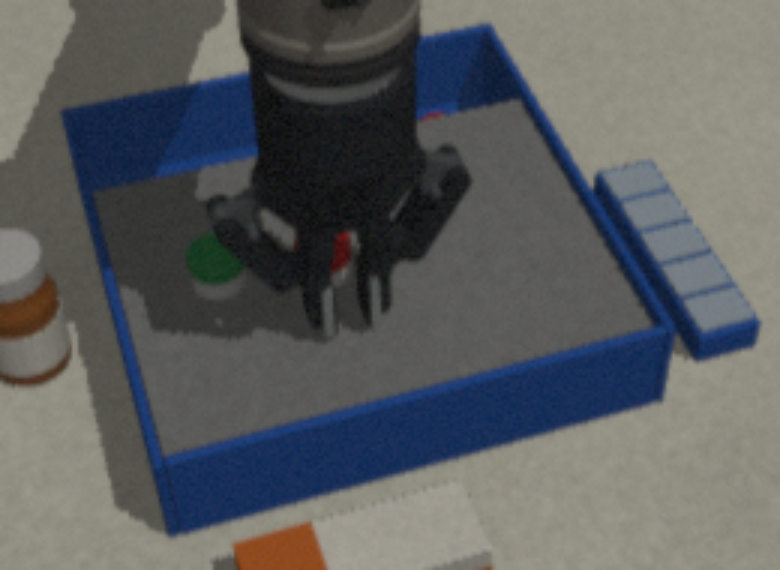

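Pot A is centred at (317,330). Green is well clear of the fingers, since A was undisturbed when B went past at a smaller spacing.

```bash
python3 -m creep '[[[0,1,0,0,0,0,0.2],[0,2,0,0,0,0,0.2],[0,3,0,0,0,0,0.2],[0,4,0,0,0,0,0.2],[0,5,0,0,0,0,0.2],[0,6,0,0,0,0,0.2],[0,7,0,0,0,0,0.2],[0,8,0,0,0,0,0.2],[0,9,0,0,0,0,0.2],[0,10,0,0,0,0,0.2]]]'; python3 - <<'E'
from h import *
go(b2w(.024,-.089,.061))
p,d=bot.read_camera("wrist");cv2.imwrite("pics/w9.png",p)
E
```

```text
t: 11.92
eef_pos: [0.5368, -0.0767, 0.0613]
tool_rot: [-0.0, 0.901, -0.433, -0.0]
contact_force: [0.3, 0.1, -0.9]
gripper_width: 0.203
t 11.925 at board mm [ 24.1 -27.8  61.3] shift cm [0.01 6.12 0.03] rot [ 0.     0.    -0.002] grip 0.203 F [ 0.3  0.1 -0.9]
```

View pics/w9.png

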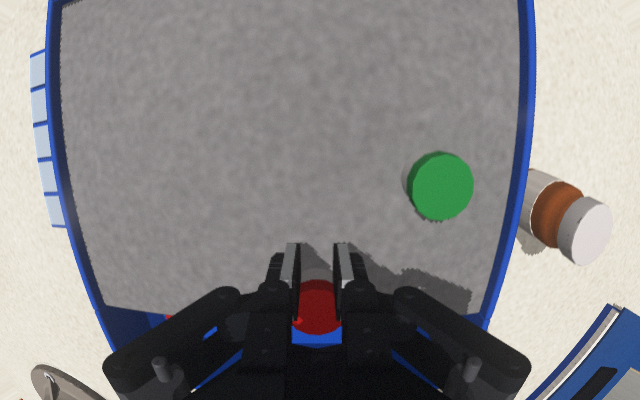

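Pot A is at (317,307) and green is standing untouched at (440,186). I finish the push, then rise well above and back for a clear look.

```bash
python3 -m creep '[[[0,1,0,0,0,0,0.2],[0,2,0,0,0,0,0.2],[0,3,0,0,0,0,0.2],[0,4,0,0,0,0,0.2],[0,5,0,0,0,0,0.2],[0,6.2,0,0,0,0,0.2],[0,6.2,0,0,0,0,0.2],[0,4,-2,0,0,0,0.2],[0,0,-5,0,0,0,0.2],[0,-4,-9,0,0,0,0.2]]]';  python3 -m creep '[[[0,-4,-4,0,0,0,0.2],[0,-9,-8,0,0,0,0.2],[0,-9,-8,0,0,0,0.2],[0,-9,-8,0,0,0,0.2]]]'; python3 - <<'E'
from h import *
go(b2w(.024,-.089,.061))
p,d=bot.read_camera("wrist");cv2.imwrite("pics/w10.png",p)
p,d=bot.read_camera("scene");cv2.imwrite("pics/s10.png",cv2.resize(p[110:300,170:430],None,fx=3,fy=3))
E
```

```text
t: 13.22
eef_pos: [0.5689, -0.0502, 0.1518]
tool_rot: [0.0, 0.901, -0.433, -0.001]
contact_force: [0.3, -0.3, -0.1]
gripper_width: 0.201
t: 13.72
eef_pos: [0.6384, 0.005, 0.2307]
tool_rot: [0.0, 0.901, -0.433, -0.0]
contact_force: [-0.8, 0.1, -0.8]
gripper_width: 0.199
t 13.725 at board mm [ 24.1 102.6 230.7] shift cm [ 0.03 19.14 16.99] rot [ 0.001  0.    -0.002] grip 0.199 F [-0.8  0.1 -0.8]
```

View pics/w10.png

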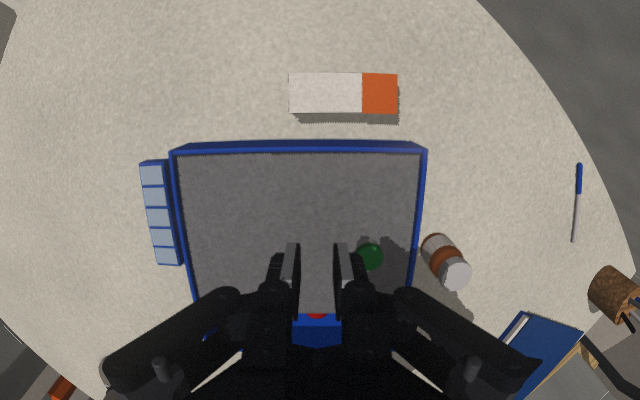

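View pics/s10.png

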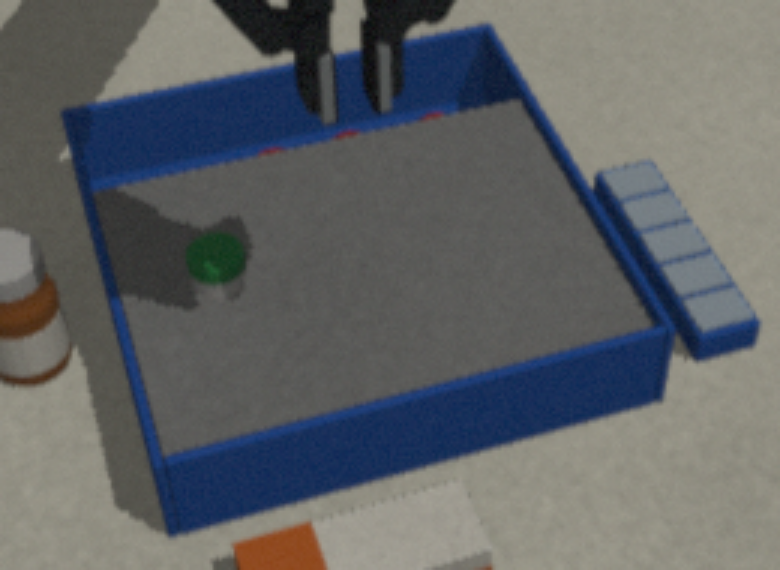

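All three red pots appear past the edge, at (273,152), (347,135) and (432,117). I swing aside for a clear top view.

```bash
python3 -m creep '[[[-5,0,-2,0,0,0,0.2],[-10,0,-3,0,0,0,0.2],[-16,0,-3,0,0,0,0.2],[-22,0,-3,0,0,0,0.2],[-28,0,-3,0,0,0,0.2],[-34,0,-3,0,0,0,0.2],[-36,0,-3,0,0,0,0.2],[-36,0,-3,0,0,0,0.2],[-36,0,-3,0,0,0,0.2]]]'; python3 - <<'E'
from h import *
p,d=bot.read_camera("top");cv2.imwrite("pics/t11.png",cv2.resize(p[110:330,230:470],None,fx=2.5,fy=2.5))
C=cloud("top",d);L=lids(p)
for k in L:
    for u in L[k]:print(k,u,w2b(C[int(u[1]),int(u[0])]).round(3))
print(bot.get_obs()["eef_pos"],bot.get_obs()["t"])
E
```

```text
t: 14.95
eef_pos: [0.4147, 0.2841, 0.261]
tool_rot: [0.0, 0.901, -0.434, 0.0]
contact_force: [-0.7, -1.0, 0.4]
gripper_width: 0.197
red (np.float64(394.8), np.float64(244.4), 35) [ 0.021 -0.098  0.037]
red (np.float64(377.6), np.float64(259.6), 34) [-0.027 -0.098  0.039]
red (np.float64(356.9), np.float64(277.4), 32) [-0.084 -0.098  0.037]
green (np.float64(383.6), np.float64(182.4), 147) [0.08  0.015 0.077]
[0.41491878 0.28407757 0.2610765 ] 15.0
```

View pics/t11.png

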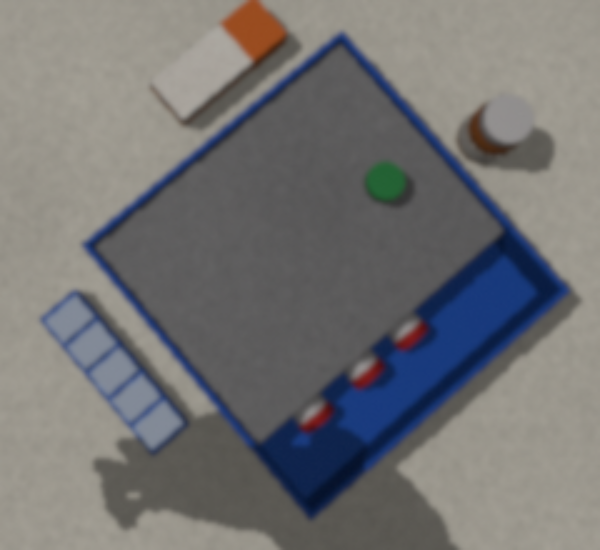

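The top view shows the three red pots lying on the trough floor at (316,413), (366,370) and (410,332). Their tops are about 38 mm above the desk, below the deck. Green is at its original pixel, and the neighbouring items have not moved.

```bash
python3 -c "
from station import bot
print(bot.hand_in())"
```

```text
the job is handed in; nothing more can be done
None
```

All three red-lidded pots are in the blue trough, pushed there one at a time with the nearly closed fingers and never gripped. I handed the job in at about 15 s; `hand_in` gives no verdict.

**Red pots:** the last top view shows them lying on their sides on the trough floor. They are about 13 mm past the edge, with their tops at 37–39 mm, below the 55 mm deck.

**Green pot and surroundings:** the green pot is still standing at its starting pixel (383.6, 182.4). By eye, the jar, carton and organiser have not moved.

**Force and arm:** the wrist force readings I took stayed under about 2 N. The arm was parked clear of everything at the end.

**Disagreements:** before the pushes, the scene camera placed the pots up to about 5 mm away from where the top camera did. The wrist view agreed with the average of the two to within 1–2 mm, so I worked from that.

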